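# Tip over the cover plates and sort out the marked one

### The arm

A 6-joint arm with a two-finger parallel gripper is mounted at the origin on the work surface. World frame = base frame: x ahead of the robot, y to its left, z up, the work surface at z = 0. Lengths are in mm, angles in rad, forces in N, time in s.
With the tool pointing down it reaches from about 375 to 975 mm from the base axis. Payload 3.8 kg.
Tool frame: the origin (TCP) lies on the centre line of the jaws, within the pads' length; the fingertips stand 8 mm ahead of it and the grasp point (between the pads) lies 11 mm behind it; z points along the fingers, y is the direction in which the jaws open and shut (so a half turn about z gives the same grasp; the last joint's range is limited). The gripper opens to 88 mm and grips with 3 to 60 N. Pads are 18 mm wide; open, the fingers measure 123 mm over their backs; the gripper's body (75 mm by 187 mm) begins 45 mm behind the grasp point.
Start: joints at [1.229, 0.264, 1.604, -0, 1.274, -0.037], TCP at [202.567, 643.883, 246.706] pointing down, gripper open.
Joint ranges: [-2.63, 2.63], [-0.94, 2.18], [0.31, 2.57], [-1.31, 4.45], [0, 2.66], [-2.55, 2.55]. Speed limits (rad/s): [2.57, 2.57, 3.14, 3.14, 3.14, 3.14].

### API

Orientations are given as [roll, pitch, yaw] about the fixed x, y, z axes, in that order (R = Rz(yaw) Ry(pitch) Rx(roll)).
In Python, from workcell import arm gives the robot as it stands. Calls block until the motion is done:
- arm.goto(position, orientation): joint-space move of the TCP to a pose.
- arm.movel(position, velocity=150, frame=None, max_force=None): straight line of the TCP; frame=None keeps the orientation; velocity is the mean speed in mm/s. With max_force (N) it stops when the force on the tool has changed by that much, and returns True; else False.
- arm.move_j(angles): joint-space move.
- arm.move_gripper(opening): finger opening in mm; the grip force is fixed at half the most; returns when the fingers have stopped.
- arm.wait(seconds).
- arm.inverse_kinematics(position, orientation): joint angles nearest the present ones, or None.
- arm.read_state(): the state.
- arm.snapshot(name): name is "scene" or "top" or "wrist"; returns a dict with "img" (400x640x3 uint8, blue, green, red), "range_z" (400x640 float32, mm along the optical axis (not along the pixel's ray), 0 where there is no reading), "camera_matrix" (3x3 intrinsics, pixels), "dist" ([k1, k2, p1, p2, k3] as OpenCV has them; the pictures are not rectified), "rvec" (rotation vector, rad) and "tvec" (3), from world to camera coordinates, as OpenCV has them; the wrist camera has in their place "T_tool_cam" (4x4, takes a point from camera to tool coordinates, whose origin is the TCP and whose axes are the flange's). Camera axes: x right, y down, z forward; pixel columns grow to the right and rows downward; lengths in mm; the calibration is good to about 2 mm. A picture is of the moment at which its call begins: read the wrist's pose just before it.
A pose or a line that the arm cannot do raises arm.IKError and nothing moves.
- arm.finish_job(): hands the job in, once; it reports no verdict.
The state is a dict: "clock": time; "q": joint angles; "dq": joint speeds; "tau": joint torques, N m; "ee_pos": TCP position; "tool_rot": TCP orientation; "force": force on the tool from outside, world axes, zero at the start; "wrist_torque": the same for the moment, N m; "width": finger opening in mm.
Only numpy, scipy, OpenCV 4.12 (cv2) and the standard library are available. Lean on these libraries where they do the work, as an engineer would, in place of code of your own. Each camera call takes 0.05 s, during which the arm holds its last target. There are 200 camera calls.

### The job

Three look-alike cover plates lean towards the robot in the black V-shaped rack, each in its own stall, undersides hidden. First tip all three over in their stalls so that they lean the other way, undersides facing up; then take out the one with a big dark ring marked on its underside and lay it flat in the grey tray with the ring up, without throwing it or dropping it from a height. Leave the other two leaning tipped over in the rack, and do not disturb the meter, bottle, tape ring and screwdriver.

Things in the scene. Friction and masses are not known exactly. Their poses are not given: they have to be found in the camera images.
- rack: Fixed black rack, 150 (x) x 336 (y) x 68 mm high. Origin: centre of its underside, on the table. A V trough runs along y between two rests, each sloping 40 deg from vertical and 75 mm long up the slope, their upper ends at x = +-50 mm, 68 mm high. Three stalls at y = -108, 0, +108 mm, parted by dividers 6 mm thick, 48 mm high. x points away from the robot.
- rack_trough (a point): Bottom of the V, mid rack, 10 mm up. Covers start leaning on the -x rest: centre 36 mm to -x and 49 mm above this line, upper edge at 78 mm to -x, 92 to 98 mm above. Pushed by the upper edge to +x, a cover pivots on its foot in the trough, passes upright (top 125 mm above) and falls onto the +x rest, mirrored. Its upper 45 mm stand free of the rests.
- cover_a_mid (a point): Centre of one of three look-alike aluminium cover plates, 120 tall x 84 wide x 10 mm thick, 0.22 kg, vent slots on its face. z: along the 120 mm to the upper edge; y: along the width; x: square out of its vented FACE, away from the underside (40 deg above level at the start, 40 deg below once tipped, straight down when lying underside up). Its underside has no ring: it stays in the rack.
- cover_b_mid (a point): Centre of one of three look-alike aluminium cover plates, 120 tall x 84 wide x 10 mm thick, 0.22 kg, vent slots on its face. z: along the 120 mm to the upper edge; y: along the width; x: square out of its vented FACE, away from the underside (40 deg above level at the start, 40 deg below once tipped, straight down when lying underside up). This is the one with the dark ring (72 mm outside diameter) on its underside: it goes in the tray.
- cover_c_mid (a point): Centre of one of three look-alike aluminium cover plates, 120 tall x 84 wide x 10 mm thick, 0.22 kg, vent slots on its face. z: along the 120 mm to the upper edge; y: along the width; x: square out of its vented FACE, away from the underside (40 deg above level at the start, 40 deg below once tipped, straight down when lying underside up). Its underside has no ring: it stays in the rack.
- cover_a: The cover plate of cover_a_mid; same origin and axes.
- cover_b: The cover plate of cover_b_mid; same origin and axes.
- cover_c: The cover plate of cover_c_mid; same origin and axes.
- tray: Fixed grey open tray, 200 mm (x) x 140 mm (y) x 25 mm high, walls and floor 4 mm thick. Origin: centre of its underside, on the table.
- meter: Bystander: yellow multimeter lying on the table left of the rack, 85 x 170 x 50 mm. Origin: centre of its underside.
- bottle: Bystander: white bottle, 54 mm diameter, 110 mm tall. Origin: centre of its foot.
- tape: Bystander: ring of tape lying flat, 90 mm diameter, 22 mm high. Origin: centre of its underside.
- driver: Bystander: screwdriver lying on the table, 180 mm long, along its x. Origin: on the table under its middle.
Mind the look-alikes: they are no part of the job. What is shaped like the cover_c but turquoise is not meant. Several things have the shape of the tray; the one meant has the colours described above.

How it is judged:
By the outcome, as a careful person would: the job done as asked, in the order asked, and still so for the second after the job is handed in, with the robot touching nothing.
It also fails if it takes over 72 s, if anything falls off the work surface, if the arm or the gripper's body presses on something with over 40 N, if the wrist force passes 120 N, or if a joint passes its speed limit or range.

## Working session

There is one attempt and no reset: what is moved stays moved. The work goes in short steps, each a Python script; the robot and the scene stay as the last script left them, time stands still between calls to the robot, and variables do not carry over. Pictures are saved under pics/ and viewed, about 8 in all and at most 12, crops included, and the job is handed in when it is done.

```bash
mkdir -p pics
cat > h.py <<'E'
import numpy as np, cv2
from workcell import arm
def pt(s,u,v,z=None):
    """pixel -> world; by range, or on plane z"""
    K=s["camera_matrix"];R=cv2.Rodrigues(np.array(s["rvec"],float))[0];t=np.array(s["tvec"],float).ravel()
    n=cv2.undistortPoints(np.array([[[u,v]]],float),np.array(K,float),np.array(s["dist"],float))[0,0]
    d=np.array([n[0],n[1],1.]);c=-R.T@t;w=R.T@d
    if z is not None: return c+w*(z-c[2])/w[2]
    return c+w*float(s["range_z"][int(round(v)),int(round(u))])
def cloud(s):
    K=np.array(s["camera_matrix"],float);R=cv2.Rodrigues(np.array(s["rvec"],float))[0];t=np.array(s["tvec"],float).ravel()
    v,u=np.mgrid[0:400,0:640];p=np.stack([u.ravel(),v.ravel()],1).astype(float)[:,None]
    n=cv2.undistortPoints(p,K,np.array(s["dist"],float))[:,0];z=s["range_z"].ravel()[:,None]
    X=(np.hstack([n,np.ones((len(n),1))])*z-t)@R
    X[z[:,0]<=0]=np.nan
    return X.reshape(400,640,3)
E
python3 - <<'E'
from h import *
import pickle
for n in ("top","scene"):
    s=arm.snapshot(n); cv2.imwrite(f"pics/{n}0.png",s["img"]); pickle.dump(s,open(f"{n}0.pkl","wb"))
    R=cv2.Rodrigues(np.array(s["rvec"],float))[0];print(n,-R.T@np.array(s["tvec"]).ravel(),R[2])
print(arm.read_state())
E
```

```text
top [ 238.77286089  -31.24861189 1243.94659738] [ 0.1866683   0.009823   -0.98237389]
scene [1251.80235097 -751.76244505  774.00852007] [-0.6099924   0.57455741 -0.54570418]
{'clock': 0.1, 'q': array([ 1.22908349e+00,  2.64644609e-01,  1.60527894e+00,  1.34661485e-05,
        1.27371213e+00, -3.69125282e-02]), 'dq': array([ 0.00064965, -0.00144791, -0.0041444 ,  0.00058777,  0.00253839,
       -0.00054839]), 'tau': array([ 4.12291718e-05, -5.03623796e+01, -3.58067250e+01,  7.31074344e-02,
        2.34821707e-02, -5.74382329e-05]), 'ee_pos': array([202.35639717, 643.27053013, 245.51246384]), 'tool_rot': array([-3.13955149e+00, -8.82556726e-05,  2.83678830e+00]), 'force': array([-0.01278598, -0.65770783,  0.46732236]), 'wrist_torque': array([ 0.01897005,  0.06179987, -0.05662576]), 'width': 88.26714479545686}
```

View pics/top0.png

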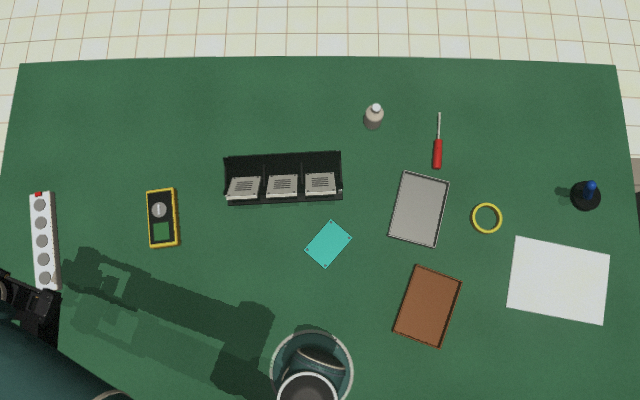

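View pics/scene0.png

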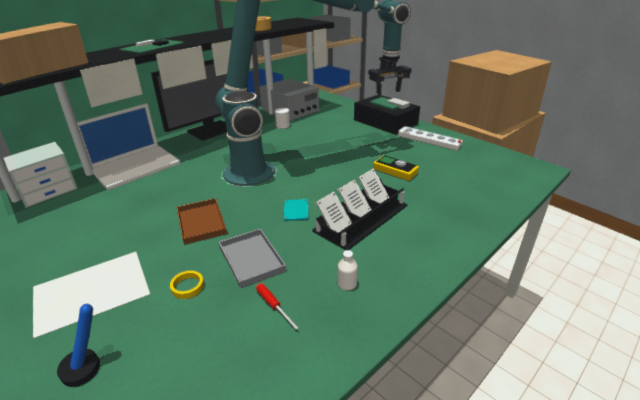

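The top view shows the rack at about (283,178) with three covers leaning toward the robot, and the grey tray at (419,209). The scene view confirms that layout. Next I'll measure both from an enlarged crop and the depth image.

Run:
```python
from h import *
import pickle
s=pickle.load(open("top0.pkl","rb"))
a=cv2.resize(s["img"][140:260,210:460],None,fx=3.2,fy=3.2,interpolation=cv2.INTER_CUBIC); cv2.imwrite("pics/crop0.png",a)
X=cloud(s);im=s["img"].astype(int)
# rack points
m=np.zeros((400,640),bool);m[145:212,215:350]=True
rk=m&(X[...,2]>8)&(X[...,2]<85)&(im.max(2)<70)
P=X[rk];print("rack pts",len(P));r=cv2.minAreaRect(P[:,:2].astype(np.float32));print(r,np.nanpercentile(P,[1,99],axis=0))
cv=m&(im.min(2)>110)&(X[...,2]>40)
n,l,st,c=cv2.connectedComponentsWithStats(cv.astype(np.uint8))
for i in range(1,n):
    if st[i,4]>50:
        Q=X[l==i];print(st[i],"med",np.nanmedian(Q,0).round(1),np.nanpercentile(Q,[2,98],axis=0).round(1).tolist())
m[:]=False;m[165:252,385:455]=True
t=m&(X[...,2]>12)&(X[...,2]<40)
print("tray",cv2.minAreaRect(X[t][:,:2].astype(np.float32)),X[209,419])
for k,(u,v) in dict(bottle=(374,108),driver=(438,140),tape=(487,203),meter=(162,217),turq=(328,244)).items(): print(k,X[v,u].round(0))
```

```text
rack pts 3443
((548.2841186523438, 86.43543243408203), (150.0270538330078, 334.3330078125), 3.3480312824249268) [[471.03436636 -78.60329847   8.36260528]
 [613.71663549 250.91125887  68.72156461]]
[305 176  31  20 394] med [498.6 -23.6  90.7] [[478.7, -59.5, 43.9], [538.0, 19.1, 108.9]]
[266 179  31  19 394] med [492.4  81.7  90.9] [[472.3, 45.3, 43.9], [532.1, 124.7, 109.0]]
[225 180  35  20 386] med [486.  188.9  91.8] [[466.3, 153.3, 42.3], [528.3, 232.6, 109.6]]
tray ((475.3124694824219, -310.5107727050781), (140.82972717285156, 241.36880493164062), 75.04330444335938) [ 457.68371933 -309.60805463   -1.12875862]
bottle [ 724. -170.  109.]
driver [ 662. -370.   22.]
tape [ 472. -506.   20.]
meter [423. 430.  41.]
turq [354. -44.   8.]
```

View pics/crop0.png

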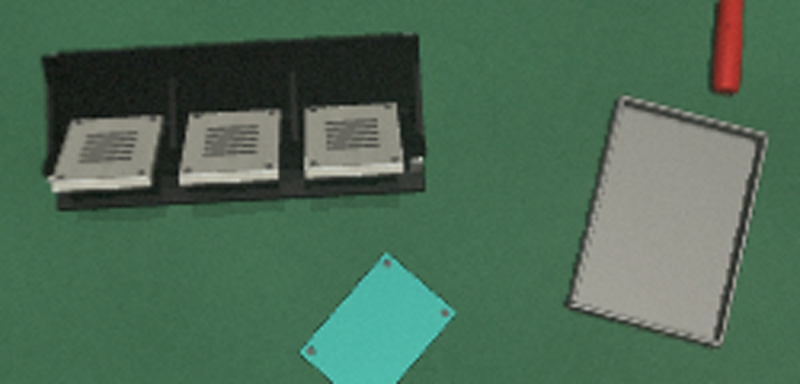

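```bash
cat >> h.py <<'E'
C=np.array([548.3,86.4]);YAW=0.0585
def W(x,y,z):
    c,s=np.cos(YAW),np.sin(YAW);return np.array([C[0]+c*x-s*y,C[1]+s*x+c*y,z])
E
python3 - <<'E'
from h import *
import pickle
s=pickle.load(open("top0.pkl","rb"))
q=[pt(s,210+u/3.2,140+v/3.2,25) for u,v in ((622,97),(767,135),(718,345),(568,305))]
for a in q: print(a.round(1))
print("tray c",np.mean(q,0),"long",q[0]-q[3],"short",q[0]-q[1])
for yw in (YAW,YAW+np.pi,YAW-np.pi):
    print(yw,[arm.inverse_kinematics(W(-100,y,z),[np.pi,0,yw]) for y,z in ((108,180),(-108,95))])
# grasp orientation: tool z = (cos40,0,-sin40) in rack frame, tool y = +-rack y
from scipy.spatial.transform import Rotation as Ro
c,sn=np.cos(YAW),np.sin(YAW);a=np.radians(40)
for sg in (1,-1):
    z=np.array([np.cos(a)*c,np.cos(a)*sn,-np.sin(a)]);y=sg*np.array([-sn,c,0]);x=np.cross(y,z)
    e=Ro.from_matrix(np.c_[x,y,z]).as_euler("xyz")
    print(sg,e,[arm.inverse_kinematics(W(55-60*np.cos(a)*k,yy,65+60*k*np.sin(a)),e) for yy in(-108,0,108) for k in (0,1)])
E
```

```text
[ 567.1 -265.2   25. ]
[ 532.6 -396.8   25. ]
[ 342.1 -343.8   25. ]
[ 377.3 -211.6   25. ]
tray c [ 454.76297414 -304.36163785   25.        ] long [189.86425065 -53.58050826   0.        ] short [ 34.56214886 131.61175133   0.        ]
0.0585 [array([ 3.50903755e-01, -5.40749584e-02,  2.08124284e+00, -4.44089210e-16,
        1.11442478e+00,  1.86320008e+00]), array([-1.14553145e-01, -8.19110941e-04,  2.20560839e+00, -4.44089210e-16,
        9.36803379e-01,  1.39774318e+00])]
3.200092653589793 [array([ 0.35090375, -0.05407496,  2.08124284,  0.        ,  1.11442478,
       -1.27839257]), array([-1.14553145e-01, -8.19110941e-04,  2.20560839e+00,  0.00000000e+00,
        9.36803379e-01, -1.74384947e+00])]
-3.083092653589793 [array([ 0.35090375, -0.05407496,  2.08124284,  0.        ,  1.11442478,
       -1.27839257]), array([-1.14553145e-01, -8.19110941e-04,  2.20560839e+00,  0.00000000e+00,
        9.36803379e-01, -1.74384947e+00])]
1 [-3.14159265  0.87266463 -3.08309265] [array([-0.16262334,  0.11497335,  2.47123828,  2.62552872,  0.347427  ,
        1.91733899]), array([-0.19504294, -0
[... 389 characters left out ...]
65280e+00,  4.24466754e+00,
        3.52805474e-01,  7.69313512e-01])]
-1 [ 3.14159265 -0.87266463  0.0585    ] [array([-0.16262334,  0.11497335,  2.47123828,  2.62552872,  0.347427  ,
       -1.22425367]), array([-0.19504294, -0.07685007,  2.54978694,  2.33284262,  0.26883955,
       -0.94537211]), array([ 0.14108784,  0.11507125,  2.47112102,  3.34284709,  0.32164808,
       -1.70882839]), array([ 0.153299  , -0.0767029 ,  2.54965628,  3.48954856,  0.21429453,
       -1.85035805]), array([ 0.42517975,  0.16563944,  2.4084911 ,  3.95910634,  0.38602086,
       -2.10809293]), array([ 4.72871845e-01, -3.39366801e-03,  2.48065280e+00,  4.24466754e+00,
        3.52805474e-01, -2.37227914e+00])]
```

Run:
```python
from h import *
import pickle
arm.move_gripper(0)
o=[np.pi,0,YAW-np.pi]
for i,y in enumerate((108,0,-108)):
    if i==0: arm.goto(W(-110,y,170),o)
    else: arm.movel(W(-110,y,150),300)
    arm.movel(W(-110,y,95),200,max_force=25)
    for th in (-40,-22,-5,12):
        t=np.radians(th);a=arm.movel(W(120*np.sin(t)-9,y,10+120*np.cos(t)-7),90,max_force=25)
        if a: print("stopped",y,th,arm.read_state()["force"])
    arm.movel(W(-30,y,165),250)
    print(y,arm.read_state()["clock"])
    if i==2: arm.movel(W(-150,y,250),300)
s=arm.snapshot("top"); pickle.dump(s,open("top1.pkl","wb"))
cv2.imwrite("pics/crop1.png",cv2.resize(s["img"][130:230,200:370],None,fx=4.5,fy=4.5,interpolation=cv2.INTER_CUBIC))
print(arm.read_state()["clock"])
```

```text
108 6.275
0 9.775
-108 13.275
13.9667
```

View pics/crop1.png

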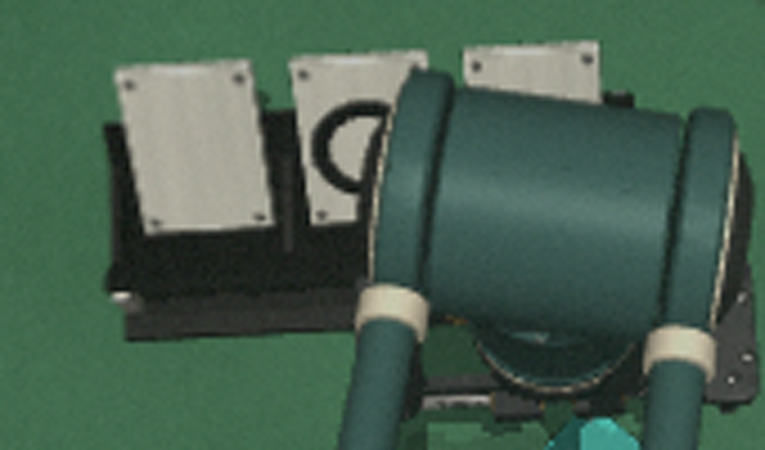

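All three covers are now tipped, and the ring is on the middle one at about (355,147) in the crop. Next I'll open the gripper and look at it closely with the wrist camera.

```bash
cat >> h.py <<'E'
from scipy.spatial.transform import Rotation as Ro
B=np.radians(20)   # tool axis off the cover's normal, towards its upper edge
def tool_at(c,zc,n,y,s=16,depth=3.9,back=0):
    """TCP for cover centre c, axes; tip centre 'depth' past mid plane, at +s along zc"""
    tz=-np.cos(B)*n-np.sin(B)*zc; tx=np.cross(y,tz)
    tip=c+s*zc-depth*n  -tz*(0)
    return tip-tz*(8+back), Ro.from_matrix(np.c_[tx,y,tz]).as_euler("xyz")
a40=np.radians(40)
def rk(v): return W(*v)-W(0,0,0)
ZC=rk((np.sin(a40),0,np.cos(a40)));N=rk((-np.cos(a40),0,np.sin(a40)));Y=rk((0,1,0))
def wcloud(s,st):
    K=np.array(s["camera_matrix"],float)
    v,u=np.mgrid[0:400,0:640];p=np.stack([u.ravel(),v.ravel()],1).astype(float)[:,None]
    n=cv2.undistortPoints(p,K,np.array(s["dist"],float))[:,0];z=s["range_z"].ravel()[:,None]
    T=np.array(s["T_tool_cam"]);X=(np.hstack([n,np.ones((len(n),1))])*z)@T[:3,:3].T+T[:3,3]
    X=X@Ro.from_euler("xyz",st["tool_rot"]).as_matrix().T+st["ee_pos"]
    X[z[:,0]<=0]=np.nan
    return X.reshape(400,640,3)
def local(X): 
    d=X-W(0,0,0);return np.stack([d@rk((1,0,0)),d@Y,X[...,2]],-1)
E
python3 - <<'E'
from h import *
import pickle
p,o=tool_at(W(36,0,59),ZC,N,Y,back=110); print(p,o)
for b in (110,60,0): print(b,arm.inverse_kinematics(tool_at(W(36,0,59),ZC,N,Y,back=b)[0],o))
arm.move_gripper(88)
arm.goto(p,o)
st=arm.read_state();s=arm.snapshot("wrist");pickle.dump((s,st),open("w1.pkl","wb"));cv2.imwrite("pics/w1.png",s["img"])
print(s["T_tool_cam"],st["clock"],st["q"],st["width"])
X=local(wcloud(s,st));im=s["img"]
m=(im.min(2)>90)&(X[...,2]>30)&(X[...,2]<115)&(X[...,0]>5)&(X[...,0]<95)
n,l,ss,c=cv2.connectedComponentsWithStats(m.astype(np.uint8))
for i in range(1,n):
    if ss[i,4]>800: Q=X[l==i];print(ss[i],np.nanpercentile(Q,[1,50,99],axis=0).round(1).tolist())
E
```

```text
[538.58881586  85.83124677 170.94083706] [ 3.14159265  0.52359878 -3.08309265]
110 [ 0.13594454 -0.20458426  2.31975695 -0.07997311  0.50547516 -1.43368688]
60 [ 0.13116267 -0.08471417  2.31173917 -0.09476734  0.3937029  -1.42028525]
0 [ 0.12614762  0.06412513  2.28696966 -0.12707015  0.26996361 -1.38967492]
[[-1.68562180e-04 -9.53615257e-01 -3.01028092e-01  7.80384137e+01]
 [ 9.99999961e-01 -2.27117015e-04  1.59520254e-04  9.61797114e-03]
 [-2.20489549e-04 -3.01028054e-01  9.53615259e-01 -1.37951265e+02]
 [ 0.00000000e+00  0.00000000e+00  0.00000000e+00  1.00000000e+00]] 16.075 [ 0.13591589 -0.20461724  2.31893343 -0.08002572  0.50719083 -1.43436842] 88.16052545485414
[ 167  135   90  108 9228] [[5.8, -145.9, 31.4], [38.4, -104.5, 68.6], [71.3, -63.1, 106.3]]
[ 277  134   91  109 5322] [[5.5, -40.7, 31.3], [53.7, 0.1, 86.4], [72.1, 42.7, 107.1]]
[ 390  135   90  108 9229] [[5.8, 67.1, 31.6], [38.2, 108.4, 68.9], [70.9, 149.9, 106.3]]
[ 296  149   53   53 2200] [[14.4, -22.5, 42.8], [30.0, 1.1, 60.4], [45.7, 24.5, 77.8]]
```

View pics/w1.png

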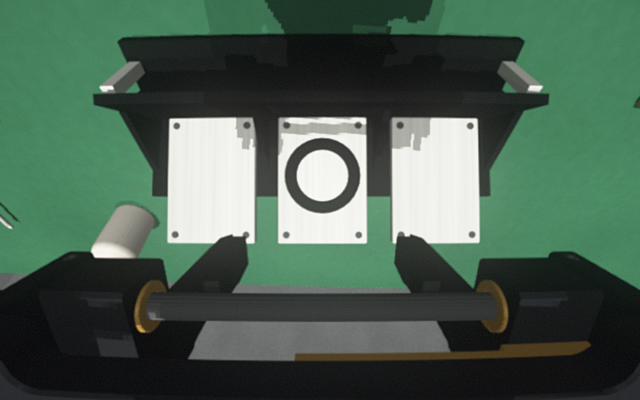

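The wrist view shows the ring plate spanning columns 278–367, with the fingertips evenly to each side. The plate centre is about 1 mm to +y, and its plane agrees with the model. I'll go in force-guarded and grip.

Run:
```python
from h import *
c=W(36,1.2,59)
for b,v in ((30,150),(0,40)):
    p,o=tool_at(c,ZC,N,Y,back=b)
    h=arm.movel(p,v,frame=o,max_force=12) if b==0 else arm.movel(p,v,frame=o)
    st=arm.read_state();print(b,h,st["force"].round(1),(st["ee_pos"]-p).round(1),st["clock"])
if not h:
    arm.move_gripper(70);st=arm.read_state();print(st["width"],st["force"].round(1),st["wrist_torque"].round(2),st["clock"])
s=arm.snapshot("wrist");cv2.imwrite("pics/w2.png",s["img"])
```

```text
30 False [-0.4  1.2  1.2] [ 0.4 -0.5  0.5] 16.8083
0 False [0.1 0.4 0.8] [-0.   0.  -0.1] 17.7083
83.69428099973408 [ 1.1 -0.5 -1.1] [ 0.01  0.19 -0.06] 17.9417
```

View pics/w2.png

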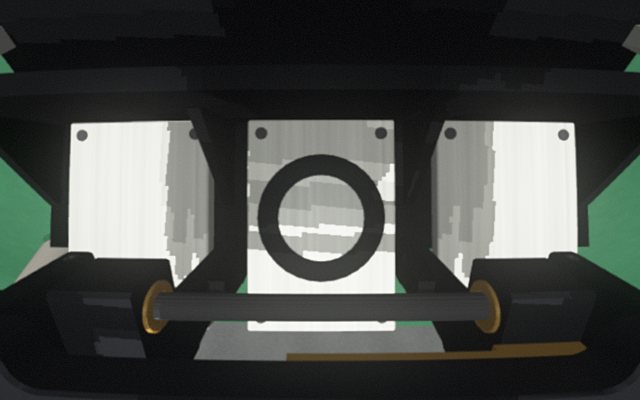

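The grip holds at 83.7 mm, which matches the cover's width. I'll lift it, then refine the tray pose.

Run:
```python
from h import *
import pickle
c=W(36,1.2,59)
p,o=tool_at(c,ZC,N,Y)
arm.movel(p+[-4,0,30],80);arm.movel(p+[-10,0,150],200)
st=arm.read_state();print(st["width"],st["force"].round(1),st["clock"])
s=arm.snapshot("wrist");cv2.imwrite("pics/w3.png",s["img"])
s=arm.snapshot("scene");cv2.imwrite("pics/s3.png",s["img"][120:380,180:500])
u=np.array([.9625,-.2716]);v=np.array([.2716,.9625])
for nm,s in (("top",pickle.load(open("top0.pkl","rb"))),("scene",pickle.load(open("scene0.pkl","rb")))):
    X=cloud(s);d=X[...,:2]-[454.8,-304.4];a,b=d@u,d@v
    m=(abs(a)<118)&(abs(b)<88)&(X[...,2]>14)&(X[...,2]<40)
    print(nm,m.sum(),cv2.minAreaRect(X[m][:,:2].astype(np.float32)),np.nanpercentile(a[m],[2,98]),np.nanpercentile(b[m],[2,98]))
    g=s["img"].astype(int);gm=(g.max(2)-g.min(2)<16)&(g.min(2)>90)&(abs(a)<125)&(abs(b)<95)
    k,l,ss,_=cv2.connectedComponentsWithStats(gm.astype(np.uint8));i=1+ss[1:,4].argmax()
    h=cv2.boxPoints(cv2.minAreaRect(np.argwhere(l==i)[:,::-1].astype(np.float32)))
    print(" grey",h.round(1).tolist())
    print(" floor+rim at z=25",np.mean([pt(s,*q,25) for q in h],0))
```

```text
83.70247457995217 [-0.1 -0.7 -3.2] 19.2667
top 442 ((456.90374755859375, -305.5538330078125), (140.69186401367188, 203.00074768066406), 74.91385650634766) [-98.49961722 102.0620671 ] [-69.88568747  69.84041559]
 grey [[387.5, 236.3000030517578], [403.5, 169.39999389648438], [451.20001220703125, 180.8000030517578], [435.1000061035156, 247.8000030517578]]
 floor+rim at z=25 [ 455.77717929 -305.4636981    25.        ]
scene 448 ((459.9569091796875, -307.56591796875), (139.61521911621094, 205.0532684326172), 75.34589385986328) [-94.54573995 107.1502529 ] [-71.36880386  67.54460133]
 grey [[218.3000030517578, 242.0], [269.20001220703125, 222.89999389648438], [285.1000061035156, 265.20001220703125], [234.10000610351562, 284.29998779296875]]
 floor+rim at z=25 [ 462.80224198 -303.56285162   25.        ]
```

View pics/s3.png

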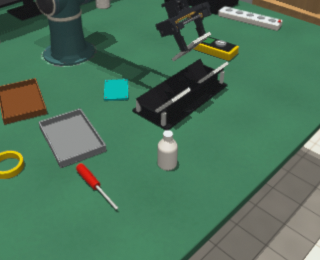

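```bash
cat >> h.py <<'E'
g=np.radians(-15.2);ZT=np.array([np.cos(g),np.sin(g),0]);NT=np.array([0,0,1.]);YT=np.cross(NT,ZT);CT=np.array([457.5,-305.9])
def tr(z): return tool_at(np.array([*CT,z]),ZT,NT,YT)
E
python3 - <<'E'
from h import *
import pickle
p,o=tr(190);print(arm.inverse_kinematics(p,o))
arm.goto(p,o);arm.movel(tr(60)[0],200)
st=arm.read_state();s=arm.snapshot("wrist");pickle.dump((s,st),open("w4.pkl","wb"));cv2.imwrite("pics/w4.png",s["img"])
X=wcloud(s,st);d=X-np.array([*CT,0]);a,b=d@ZT,d@YT
m=(abs(a)<50)&(abs(b)<36)&(X[...,2]>35)&(X[...,2]<100)&(s["img"].min(2)>60)
Q=np.c_[a[m],b[m],np.ones(m.sum())];k=np.linalg.lstsq(Q,X[m][:,2],rcond=None)[0]
print(m.sum(),"plane",k,"ext",np.percentile(a[m],[1,99]));print(st["width"],st["clock"],st["force"].round(1))
E
```

```text
[-0.56385096  0.31843249  1.6724706  -0.10113954  1.48589818 -1.8437102 ]
18334 plane [-1.35298160e-02  7.14543801e-04  6.61300382e+01] ext [-49.15671879  38.79233465]
83.922983458559 21.7 [-0.4 -0.4 -1.9]
```

View pics/w4.png

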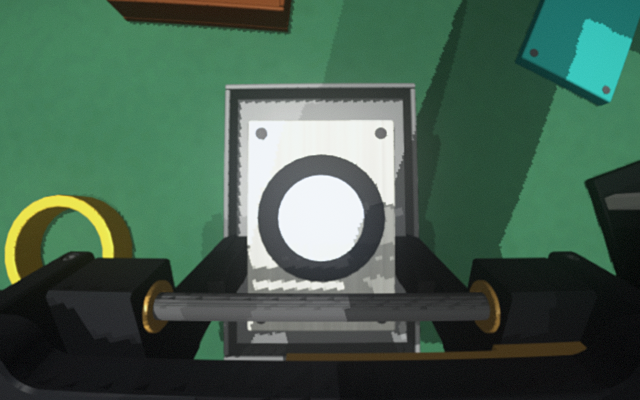

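The held plate is flat (0.8° tilt), ring up, and sits centrally between the tray's rim lines (238 and 408, plate 248–395). Lowering it now with a force guard.

Run:
```python
from h import *
arm.movel(tr(22)[0],100)
h=arm.movel(tr(11)[0],25,max_force=6)
st=arm.read_state();print(h,(st["ee_pos"]-tr(11)[0]).round(2),st["force"].round(1))
if h or abs((st["ee_pos"]-tr(11)[0])[2])<2:
    arm.move_gripper(87);st=arm.read_state();print(st["width"],st["force"].round(1))
    arm.movel(tr(60)[0],60);arm.movel(tr(200)[0],250)
    arm.goto([400,150,330],[np.pi,0,YAW-np.pi])
    arm.wait(.3)
    s=arm.snapshot("scene");cv2.imwrite("pics/s5.png",cv2.resize(s["img"][140:320,190:440],None,fx=2.4,fy=2.4))
    t=arm.snapshot("top");cv2.imwrite("pics/t5.png",t["img"][80:270,130:520])
    a=cv2.imread("pics/t5.png");a=cv2.resize(a,(780,380));b=cv2.imread("pics/s5.png");b=cv2.resize(b,(306,220))
    cv2.imwrite("pics/t5.png",np.vstack([a,np.pad(b,((0,0),(0,474),(0,0)))]))
    X=cloud(t);d=X-np.array([*CT,0]);m=(abs(d@ZT)<55)&(abs(d@YT)<35)
    print("plate z",np.nanpercentile(X[m][:,2],[2,50,98]))
print(arm.read_state()["clock"])
```

```text
True [ 0.25 -0.13  0.05] [ 1.  -0.4  4.7]
86.82986322520772 [ 0.3 -0.3  5.7]
plate z [ 8.43823797 13.36031375 18.37478604]
26.9083
```

View pics/t5.png

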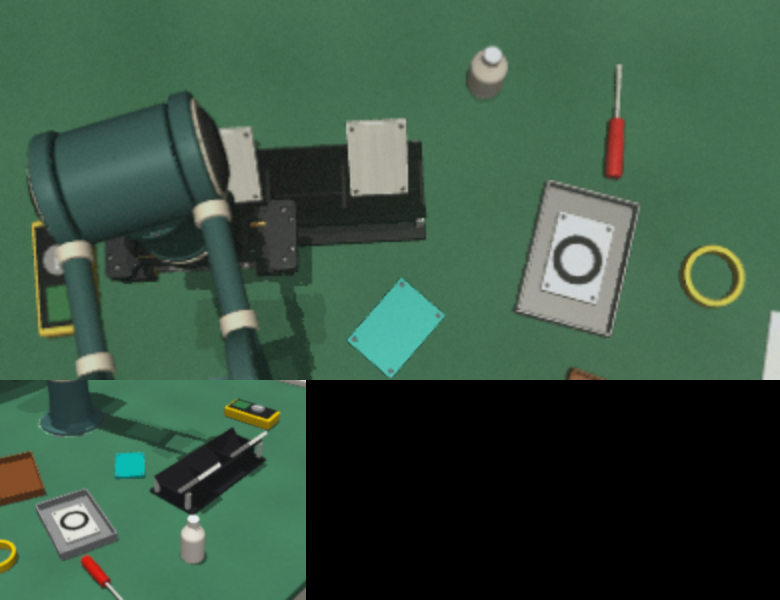

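The ring plate lies flat in the grey tray with the ring up at about (577,260). The other two covers lean tipped over in the rack and the bystanders look untouched. Handing in.

```bash
python3 -c "
from h import *
arm.finish_job()"
```

```text
the job is handed in; nothing more can be done
```

The job is handed in: I tipped all three covers over first, then laid the ring-marked one (the middle stall) flat in the grey tray with the ring up. The last clock reading before handing in was 26.9 s, against the 72 s limit.

- **Placing:** I gripped the cover across its width. It was 0.8° off level over the tray. I lowered it under a 6 N guard, which tripped at the planned height, so the cover was let go at most about 2 mm above the tray floor.
- **Last checks:** The top camera puts the cover's surface at a median height of 13.4 mm, against 14 mm expected, with a spread of about ±5 mm, which I take as depth noise. The pictures show the other two covers still leaning tipped over. The bottle, tape ring and screwdriver look undisturbed, and so does the meter, though the arm partly hides it from above.
- **Disagreement:** The top and scene cameras differed by about 3–7 mm on the tray's centre, mostly along its length. I used a value in between, and the wrist picture before lowering showed the cover centred across the tray.

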